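Close and latch the plaster casting frame

TASK

Close the plaster casting frame: lift the latch bar on its sliding end board over the lip of the keeper, slide the board in against the sprung mould, and let the bar drop fully into the keeper's notch so that it holds the board shut by itself. Do it gently, never forcing the bar hard against the keeper, and leave the casts and the cup where they stand.

Things in the scene. Friction and masses are not known exactly. Their poses are not given: they have to be found in the camera images.
- frame: Plywood casting frame, fixed to the table. Origin on the table under its base board (400 x 200 x 18 mm; x -210 to 190 mm, y -100 to 100 mm). Its x axis is the way the end board slides shut, z up. Two low side rails, top at 60 mm, inner faces at y +-84 mm. At the +x end a wall and a bracket (top at 95 mm) carry the keeper.
- board (a joint): Sliding end board: travel in m, 0 = fully open, grows as it closes (frame +x), stops at 0.132. Upright plywood, 18 mm thick along x, 160 mm wide, top edge 118 mm above the table; mid-plane at frame x = -148 mm + travel. About 1.5 N friction; stays where left. Meets the sprung mould block at 0.083; once latched it rests somewhere between 0.085 and 0.121.
- board_grip (a point): Point on the end board to pinch from above (a finger on each face, 18 mm) or to push: in its mid-plane, 35 mm to the +y side of the frame's middle, 13 mm below its top edge. Free space in front and behind down to the mould block's top, 70 mm above the table.
- mould (a point): Centre of the front face of the white plaster mould block (120 mm wide, 50 mm high, top 70 mm above the table) on a sprung plate between board and end wall. The board pushes on this face: damped springs resist with 5 N at first touch, 0.12 N more per mm and 0.1 N per mm/s, and push the board back when it is let go unlatched. It can give 50 mm.
- latch (a joint): Steel latch bar, angle in rad: 0 = level on its own stop (so it lies both unlatched and latched), grows as the free end is lifted, limit 0.8; falls back by its weight (about 0.2 kg). Pivoted on the board's top (board mid-plane, frame y -45 mm, 130 mm above the table); reaches 175 mm towards frame +x. Bar 12 mm wide, 8 mm thick. Reads about 0.076 when its tooth lies on the lip's top.
- tooth (a point): Middle of the underside of the tooth at the latch bar's free end: 10 mm long along the bar, 12 mm wide, 170 mm from the pivot, hanging 22 mm below the bar's mid-line (108 mm above the table when level). Moves with board and bar.
- knob (a point): Centre of the lifting knob on the latch bar: upright steel cylinder, 18 mm diameter, 26 mm high, 120 mm from the pivot towards the tooth; this point is 21 mm above the bar's mid-line. Moves with the board and the bar.
- keeper_mid (a point): Point fixed to the frame (frame x 120, y -45, height 121 mm): middle of the keeper's adjustment range, level with its lip's top. The dark steel keeper is clamped so that its lip's notch-side edge is up to 18 mm before or past this point along x; where is not reported: look or feel. Along +x: square lip 36 mm long, notch 15 mm long (floor at 101 mm), back stop 12 mm long (top 135 mm).
- cast_a_mid (a point): Small plaster rock on a 68 mm disc, 40 mm high, loose; point half-way up. Leave alone.
- cast_b_mid (a point): A second such cast, loose; point half-way up. Leave alone.
- cup_mid (a point): White plastic cup, 72 mm wide, 75 mm high, loose; point half-way up. Leave alone.

How it is judged (in metres and radians):
On the way:
1. the latch bar is lifted high enough to clear the lip (value of joint latch above 0.085 rad), for 0.1 s.
At the end, for the whole second after the job is handed in: The bar lies in the keeper's notch (latch angle below 0.025 rad) and holds the board shut (board travel above 0.082 m), at rest and let go (value of joint board above 0.082 m and value of joint latch below 0.025 rad and velocity of joint board between -0.005 and 0.005 m/s); the robot touches nothing.
It fails at once if the latch bar is forced against the keeper with more than 20 N (contact force between latch and frame above 20 N).
It fails at once if a cast or the cup is shifted by more than 25 mm (distance of any of cast_a_mid, cast_b_mid, cup_mid from where it was at the start of the episode above 0.025 m).
It also fails if it takes over 64 s, if anything falls off the work surface, if the arm or the gripper's body presses on something with over 40 N, if the wrist force passes 120 N, or if a joint passes its speed limit or range.

ROBOT

A 7-joint arm with a two-finger parallel gripper is mounted at the origin on the work surface. World frame = base frame: x ahead of the robot, y to its left, z up, the work surface at z = 0. Lengths are in m, angles in degrees, forces in N, time in s.
With the tool pointing down it reaches from about 0.425 to 0.875 m from the base axis. Payload 8.4 kg.
Tool frame: the origin (TCP) lies at the very end of the fingers, on their centre line; the grasp point (between the pads) lies 19 mm behind it; z points along the fingers, x is the direction in which the jaws open and shut, and the axes are right-handed (so a half turn about z gives the same grasp; the last joint's range is limited). The gripper opens to 85 mm and grips with 20 to 120 N. Pads are 22 mm wide; open, the fingers measure 114 mm over their backs; the gripper's body (76 mm by 85 mm) begins 54 mm behind the grasp point. The pads swing forward as they close: fully open they stand 13 mm farther back than shut.
Start: joints at [-79.824, 19.091, 2.286, 83.961, -0.768, 76.965, -3.352], TCP at [0.178, 0.625, 0.231] pointing down, gripper open.
Joint ranges: [-147.57, 147.57], [-21.85, 119.76], [-74.77, 79.35], [14.55, 137.4], [-85.83, 265.84], [4.83, 119.75], [-152.11, 152.11]. Speed limits (degrees/s): [127.2, 127.2, 159.86, 159.86, 180, 180, 180].

INTERFACE

Orientations are given as a 3x3 rotation matrix whose columns are the frame's x, y, z axes.
In Python, from bench import r gives the robot as it stands. The module is installed in compiled form; this text tells all that it offers.
- The arm moves only by the tool arm_command, never from a script. Its argument "moves" is a list of rows, each a list of 3 entries, a list of its own where there are three numbers: the shift along the world's x, y, z in m, then the turn, a rotation vector about the world's x, y, z in rad, then the finger opening in m, from 0 to 0.0854. A call has 1 to 12 rows; each row shifts and turns the commanded pose from where the row before left it; what a row does not reach is not made up. A row lasts 1/8 s, in which the tool goes at most 62.5 mm and 10.7 degrees, less where a joint would pass 70% of its speed; a pose out of reach is approached as far as the arm can. A call is refused whole if a number of a shift passes 0.0625 or a number of a turn 0.188, either way. A call with a gripper value outside its range is refused whole. The fingers move at their own pace and stop on an object; "grip_force" is the grip in N (left out, the last holds). Time passes only in rows, so rows that do not move let the fingers close. It gives the time, the measured TCP pose, the force and the opening at its end, in the units of the state.
- r.get_state(): the state, without advancing time (a new reading comes with each control period).
- r.read_camera(name): name is "scene" or "side" or "wrist"; returns the picture (420x560x3 uint8, red, green, blue); there is no depth.
- r.calibration(name): a dict with "K" (3x3 intrinsics, pixels), "k1" (the pictures are not rectified: a ray, as slopes to the right and down, at radius r is drawn at 1 + k1 r^2 times it, then the intrinsics apply), "R" (3x3) and "t" (3): a world point X has camera coordinates R X + t; the wrist camera has in their place "T_tool_cam" (4x4, takes a point from camera to tool coordinates, whose origin is the TCP and whose axes are the tool frame's). Camera axes: x right, y down, z forward; pixel columns grow to the right and rows downward; lengths in m; the calibration is good to about 2 mm. A picture is of the moment at which its call begins: read the wrist's pose just before it. calibration takes no time and is no camera call.
- r.job_done(): hands the job in, once; it reports no verdict.
The state is a dict: "time": time; "q": joint angles; "dq": joint speeds; "joint_torque": joint torques, N m; "ee_pos": TCP position; "tcp_rot": TCP orientation; "wrist_force": force on the tool from outside, world axes, zero at the start; "wrist_torque": the same for the moment, N m; "gripper_width": finger opening in m.
Only numpy, scipy, OpenCV 4.12 (cv2) and the standard library are available. Lean on these libraries where they do the work, as an engineer would, in place of code of your own. Each camera call takes 0.05 s, during which the arm holds its last target. There are 200 camera calls.

## Working session

There is one attempt and no reset: what is moved stays moved. The work goes in short steps, Python scripts to look and compute and a tool call to move; the robot and the scene stay as the last step left them, time stands still between calls to the robot, and variables do not carry over. Pictures are saved under pics/ and viewed, about 8 in all and at most 12, crops included, and the job is handed in when it is done.

Besides the shell and the picture viewer there is one more tool, called after "Request:" as a command line: name --argument value ..., lists and objects as JSON in quotes. arm_command: Moves the arm, as the interface text tells. Its arguments: {"type":"object","properties":{"moves":{"type":"array","items":{"type":"array"}},"grip_force":{"type":"number"}},"required":["moves"]}

```bash
mkdir -p pics; python3 - <<'E'
from bench import r
import cv2,json
s=r.get_state();print(s['time'],s['ee_pos'],s['tcp_rot'])
for n in("scene","side"):
    cv2.imwrite(f"pics/{n}0.png",r.read_camera(n)[:,:,::-1]);print(n,r.calibration(n))
print(r.calibration("wrist"))
E
```

```text
0.0 [0.17754019 0.62481355 0.23041224] [[ 2.73291383e-01  9.61931240e-01 -3.30621384e-04]
 [ 9.61929937e-01 -2.73291558e-01 -1.58788654e-03]
 [-1.61779370e-03  1.15921101e-04 -9.99998685e-01]]
scene {'K': array([[523.40579865,   0.        , 276.5635466 ],
       [  0.        , 523.40579865, 213.79121293],
       [  0.        ,   0.        ,   1.        ]]), 'k1': -0.13122234835478133, 'R': array([[ 0.50173581,  0.86487436,  0.01592222],
       [ 0.68632997, -0.38681915, -0.61589131],
       [-0.52650959,  0.31994262, -0.78767022]]), 't': array([-0.31038338, -0.34266988,  1.50784543])}
side {'K': array([[392.77440963,   0.        , 284.70473885],
       [  0.        , 392.77440963, 212.3390754 ],
       [  0.        ,   0.        ,   1.        ]]), 'k1': -0.09959707922444416, 'R': array([[ 0.94896086, -0.31508722, -0.01390436],
       [-0.22247496, -0.63748566, -0.73764282],
       [ 0.223558  ,  0.70308754, -0.67504795]]), 't': array([-0.56417705,  0.22607886,  0.67798972])}
{'K': array([[304.24898419,   0.        , 278.59459698],
       [  0.        , 304.24898419, 208.0896904 ],
       [  0.        ,   0.        ,   1.        ]]), 'k1': 0.013099711909307697, 'T_tool_cam': array([[ 9.99999783e-01, -6.17332612e-04, -2.29325421e-04,
         5.50286704e-06],
       [ 6.58326586e-04,  9.46184736e-01,  3.23626345e-01,
        -8.39439118e-02],
       [ 1.71991162e-05, -3.23626426e-01,  9.46184938e-01,
        -1.42395792e-01],
       [ 0.00000000e+00,  0.00000000e+00,  0.00000000e+00,
         1.00000000e+00]])}
```

View pics/scene0.png

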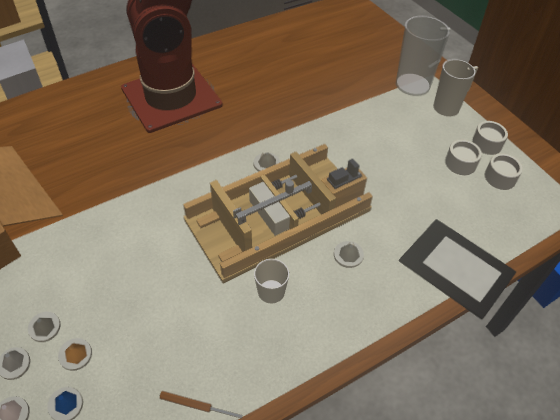

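View pics/side0.png

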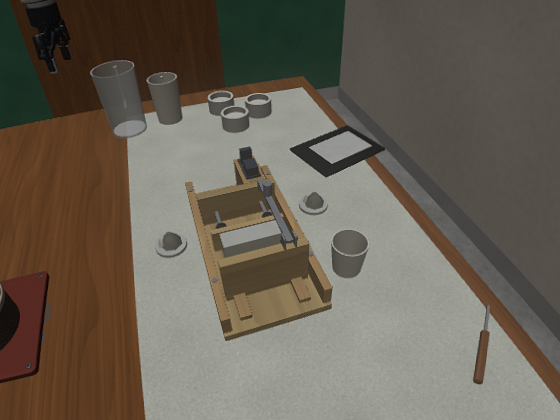

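The scene view shows the frame spanning about (185,215) to (370,200), with the latch bar from (240,215) to (310,187) and the keeper at about (345,175). In the side view the open end is nearest, at about (275,315), and the keeper is at about (248,165). I'll zoom in on both.

```bash
python3 - <<'E'
import cv2
a=cv2.imread("pics/scene0.png")[135:285,175:380];cv2.imwrite("pics/s1.png",cv2.resize(a,None,fx=3.9,fy=3.9,interpolation=2))
a=cv2.imread("pics/side0.png")[140:345,170:345];cv2.imwrite("pics/d1.png",cv2.resize(a,None,fx=2.9,fy=2.9,interpolation=2))
E
```

```text
(no output)
```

View pics/s1.png

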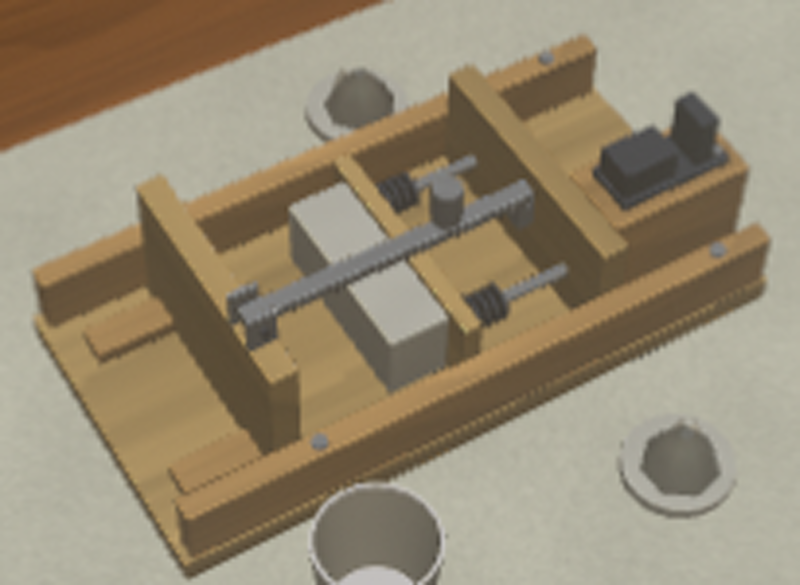

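View pics/d1.png

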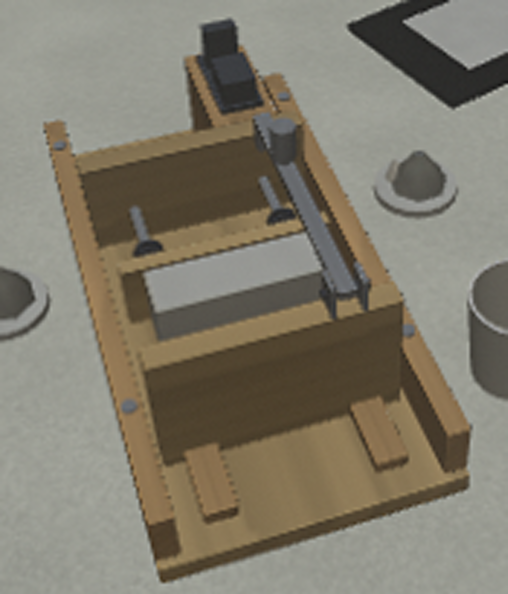

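```bash
cat > h.py <<'E'
import numpy as np,cv2
from bench import r
from scipy.optimize import least_squares
def proj(X,c,R,t):
    return cv2.projectPoints(np.atleast_2d(X).astype(float),cv2.Rodrigues(np.array(R))[0],np.array(t,float),c['K'],np.array([c['k1'],0,0,0.]))[0][:,0]
def ray(uv,c,R,t,z):
    n=cv2.undistortPoints(np.array(uv,float).reshape(-1,1,2),c['K'],np.array([c['k1'],0,0,0.]))[:,0]
    R=np.array(R);d=np.c_[n,np.ones(len(n))]@R;o=-R.T@t
    return o+d*((z-o[2])/d[:,2])[:,None]
def wext(s):
    c=r.calibration("wrist");T=np.eye(4);T[:3,:3]=s['tcp_rot'];T[:3,3]=s['ee_pos']
    M=np.linalg.inv(T@c['T_tool_cam']);return c,M[:3,:3],M[:3,3]
def F2W(P,p):
    P=np.atleast_2d(P);c,s=np.cos(p[2]),np.sin(p[2])
    return np.c_[p[0]+c*P[:,0]-s*P[:,1],p[1]+s*P[:,0]+c*P[:,1],P[:,2]]
E
python3 - <<'E'
from h import *
S=[((37,320),(-210,100,18)),((188,577),(-210,-100,0)),((765,292),(190,-100,0)),((138,187),(-157,80,118)),((277,378),(-157,-80,118)),((299,373),(-139,-80,118)),((447,181),(-28,-45,164))]
D=[((468,481),(-210,-100,18)),((158,570),(-210,100,18)),((145,368),(-157,80,118)),((400,303),(-157,-80,118)),((283,128),(-28,-45,164))]
cs,cd=r.calibration("scene"),r.calibration("side")
us=np.array([p for p,_ in S])/3.9+[175,135];ud=np.array([p for p,_ in D])/2.9+[170,140]
Ps=np.array([p for _,p in S])/1e3;Pd=np.array([p for _,p in D])/1e3
def f(p):
    A=Ps.copy();A[3:,0]+=p[3];B=Pd.copy();B[2:,0]+=p[3]
    return np.r_[(proj(F2W(A,p),cs,cs['R'],cs['t'])-us).ravel(),(proj(F2W(B,p),cd,cd['R'],cd['t'])-ud).ravel()]
b=least_squares(f,[.6,0,.5,0],loss='soft_l1');p=b.x;print(p,np.round(f(p).reshape(-1,2),1).tolist())
np.save('p.npy',p)
def inv(X):
    c,s=np.cos(p[2]),np.sin(p[2]);d=X[:,:2]-p[:2];return np.round(1e3*np.c_[c*d[:,0]+s*d[:,1],-s*d[:,0]+c*d[:,1]],1)
print(inv(ray(np.array([(607,150),(652,128),(678,152),(627,178)])/3.9+[175,135],cs,cs['R'],cs['t'],.121)))
print(inv(ray(np.array([(243,55),(258,80),(210,65)])/2.9+[170,140],cd,cd['R'],cd['t'],.121)))
print('knob',F2W([-.028+p[3],-.045,.151],p),'grip',F2W([-.148+p[3],.035,.105],p),'keeper',F2W([.12,-.045,.121],p))
E
```

```text
[0.53395213 0.06362697 1.58833736 0.01410112] [[-1.6, -1.6], [-0.1, 0.7], [-0.6, 0.3], [-1.6, -1.4], [-2.1, 0.5], [-0.1, -1.9], [-0.3, 0.8], [0.9, -3.5], [-0.0, -0.8], [-0.4, -0.6], [1.9, -2.5], [-0.4, -1.8]]
[[101.2 -37.8]
 [133.7 -36.8]
 [135.7 -59.6]
 [ 98.8 -61.2]]
[[129.2 -57.1]
 [ 94.2 -58.6]
 [125.4 -30.2]]
knob [[0.579189   0.05051954 0.151     ]] grip [[ 0.50130612 -0.07086521  0.105     ]] keeper [[0.57684039 0.18439782 0.121     ]]
```

Request:
arm_command --moves '[[[0.032,-0.0425,0.006],[0,0,-0.106],0.0854],[[0.032,-0.0425,0.006],[0,0,-0.106],0.0854],[[0.032,-0.0425,0.006],[0,0,-0.106],0.0854],[[0.032,-0.0425,0.006],[0,0,-0.106],0.0854],[[0.032,-0.0425,0.006],[0,0,-0.106],0.0854],[[0.032,-0.0425,0.006],[0,0,-0.106],0.0854],[[0.032,-0.0425,0.006],[0,0,-0.106],0.0854],[[0.032,-0.0425,0.006],[0,0,-0.106],0.0854],[[0.032,-0.0425,0.006],[0,0,-0.106],0.0854],[[0.032,-0.0425,0.006],[0,0,-0.106],0.0854],[[0.032,-0.0425,0.006],[0,0,-0.106],0.0854],[[0.032,-0.0425,0.006],[0,0,-0.106],0.0854]]' --grip_force 30

```text
time: 1.6
ee_pos: [0.5622, 0.1138, 0.3034]
tcp_rot: [[1.0, 0.019, -0.0], [0.019, -1.0, 0.0], [-0.0, -0.0, -1.0]]
wrist_force: [0.1, -0.1, 0.6]
gripper_width: 0.0854
```

Request:
arm_command --moves '[[[0,0,0],[0,0,0],0.0854],[[0,0,0],[0,0,0],0.0854],[[0,0,0],[0,0,0],0.0854]]'

```text
time: 1.98
ee_pos: [0.561, 0.1166, 0.303]
tcp_rot: [[1.0, 0.025, -0.001], [0.025, -1.0, 0.0], [-0.001, -0.0, -1.0]]
wrist_force: [0.7, 0.2, -1.7]
gripper_width: 0.0853
```

```bash
python3 - <<'E'
from h import *
s=r.get_state();im=r.read_camera("wrist")[:,:,::-1];cv2.imwrite("pics/w1.png",im)
np.savez('w1.npz',**{k:np.array(s[k]) for k in('tcp_rot','ee_pos')})
print(s['time'],s['ee_pos'],np.round(s['tcp_rot'],4).tolist())
cv2.imwrite("pics/w1b.png",cv2.resize(im,(800,600),interpolation=2))
E
```

```text
1.975 [0.5609796  0.11664565 0.30296605] [[0.9997, 0.0246, -0.0008], [0.0246, -0.9997, 0.0003], [-0.0008, -0.0003, -1.0]]
```

View pics/w1b.png

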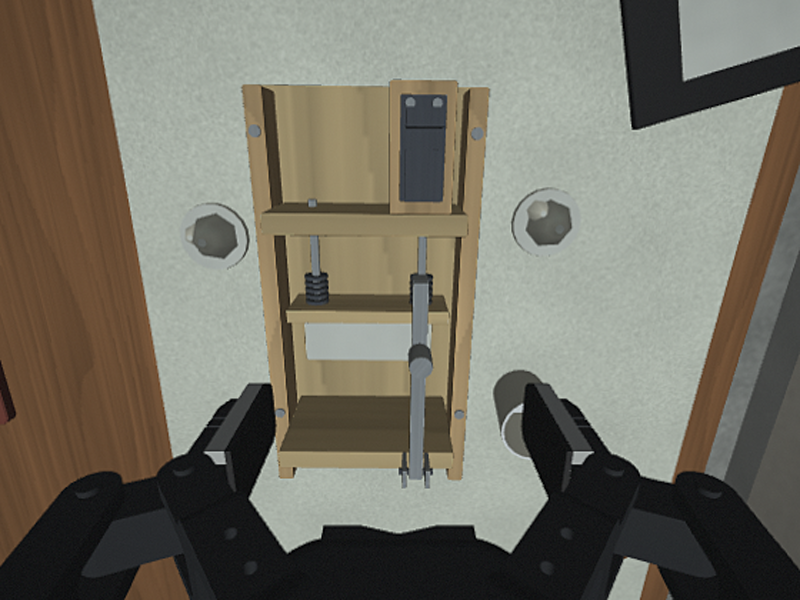

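The overhead wrist view shows the knob top at (420,357), the bar tip at (421,278), the keeper from (402,95) to (446,203), and the board top edge at about y=452–467. I'll zoom in on the keeper and bar for exact edges.

```bash
python3 - <<'E'
import cv2,numpy as np
im=cv2.imread("pics/w1.png")
a=im[58:148,268:328];b=im[190:270,268:328]
f=lambda x:cv2.resize(np.clip(((x/255.)**.5)*255,0,255).astype('u1'),None,fx=6.6,fy=6.6,interpolation=cv2.INTER_NEAREST)
A,B=f(a),f(b);B=cv2.copyMakeBorder(B,0,A.shape[0]-B.shape[0],0,0,cv2.BORDER_CONSTANT)
cv2.imwrite("pics/k1.png",np.hstack([A,B]));print(A.shape)
g=im.astype(int).sum(2)
print(g[60:146,288:305].mean(1).round().astype(int).tolist())
E
```

```text
(594, 396, 3)
[349, 348, 348, 344, 347, 361, 241, 185, 196, 221, 237, 241, 241, 242, 214, 195, 193, 194, 196, 195, 195, 194, 195, 196, 195, 196, 197, 206, 140, 90, 177, 201, 195, 194, 195, 195, 194, 194, 194, 194, 195, 194, 194, 195, 193, 195, 197, 196, 196, 196, 196, 196, 197, 196, 196, 196, 196, 198, 196, 196, 196, 198, 197, 197, 197, 198, 196, 198, 197, 198, 198, 197, 197, 197, 198, 198, 197, 198, 197, 195, 181, 281, 358, 350, 348, 347]
```

View pics/k1.png

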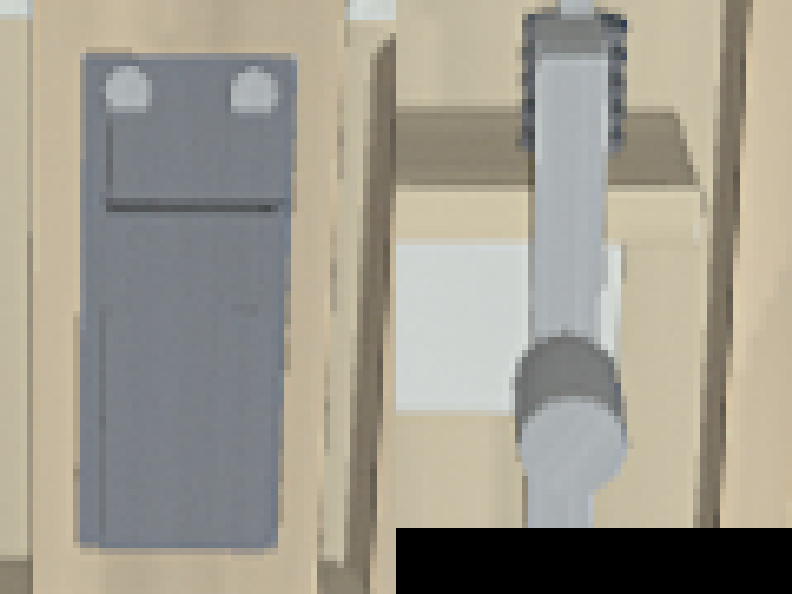

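```bash
python3 - <<'E'
from h import *
s=np.load('w1.npz');c,R,t=wext(s)
def q(n,u,v,z): print(n,(ray([(u-.5,v-.5)],c,R,t,z)[0]*1e3).round(1))
k=6.6
L=lambda x,y:(268+x/k,58+y/k)
B=lambda x,y:(268+(x-396)/k,190+y/k)
q('lip edge',*L(190,308),.121);q('backstop top edge',*L(190,200),.135);q('backstop floor',*L(190,211),.101)
q('lip near',*L(180,541),.121);q('plate near',*L(180,549),.1)
q('bar tip top',*B(573,55),.134);q('tooth bottom front',*B(577,15),.108)
q('knob top',*B(573,450),.164)
# frame geometry
for n,u,v,z in(('rail+100',243,86,.06),('rail-100',490,88,.06),('end -x +y',279,478,.018),('end -x -y',463,478,.018),('board -x top L',283,467,.118),('board R',452,467,.118),('board +x top L',283,452,.118)):
    q(n,u*.7,v*.7,z)
E
```

```text
lip edge [576.1 200.3 121. ]
backstop top edge [574.7 215.  135. ]
backstop floor [576.5 214.9 101. ]
lip near [576.  165.5 121. ]
plate near [577.2 161.9 100. ]
bar tip top [577.3 105.7 134. ]
tooth bottom front [579.3 105.1 108. ]
knob top [578.2  50.2 164. ]
rail+100 [432.5 244.6  60. ]
rail-100 [630.2 248.   60. ]
end -x +y [ 422.7 -179.1   18. ]
end -x -y [ 644.7 -173.7   18. ]
board -x top L [458.9 -77.9 118. ]
board R [613.6 -74.1 118. ]
board +x top L [459.9 -61.4 118. ]
```

The lip edge is at world y≈200 mm and the back stop at 215 mm. The tooth spans 95–105 mm, so the slide is about 107 mm and the window is 105–109.5 mm. The knob is at (578, 50), so I'm going there now.

Request:
arm_command --moves '[[[0.006,-0.022,-0.033],[0,0,0],0.05],[[0.006,-0.022,-0.035],[0,0,0],0.05],[[0.005,-0.022,-0.037],[0,0,0],0.05],[[0,0,0],[0,0,0],0.05],[[0,0,0],[0,0,0],0.05],[[0,0,0],[0,0,0],0.05]]'

```text
time: 2.78
ee_pos: [0.5793, 0.0508, 0.1998]
tcp_rot: [[1.0, 0.024, 0.002], [0.024, -1.0, 0.001], [0.002, -0.001, -1.0]]
wrist_force: [-0.1, -0.7, -0.1]
gripper_width: 0.0503
```

Request:
arm_command --moves '[[[-0.001,-0.0005,-0.02],[0,0,0],0.05],[[0,0,-0.02],[0,0,0],0.05],[[0,0,-0.02],[0,0,0],0.05],[[0,0,0],[0,0,0],0.05],[[0,0,0],[0,0,0],0.03],[[0,0,0],[0,0,0],0.02],[[0,0,0],[0,0,0],0.01],[[0,0,0],[0,0,0],0.01],[[0,0,0],[0,0,0],0.01]]' --grip_force 40

```text
time: 3.9
ee_pos: [0.5789, 0.049, 0.1395]
tcp_rot: [[1.0, 0.022, 0.003], [0.022, -1.0, 0.001], [0.003, -0.001, -1.0]]
wrist_force: [2.4, 1.8, 6.6]
gripper_width: 0.0165
```

Request:
arm_command --moves '[[[0,-0.001,0.004],[0,0,0],0.01],[[0,-0.001,0.004],[0,0,0],0.01],[[0,-0.001,0.004],[0,0,0],0.01],[[0,-0.001,0.005],[0,0,0],0.01],[[0,0,0],[0,0,0],0.01],[[0,0,0],[0,0,0],0.01]]'

```text
time: 4.65
ee_pos: [0.5787, 0.0442, 0.1554]
tcp_rot: [[1.0, 0.021, 0.002], [0.021, -1.0, -0.001], [0.002, 0.001, -1.0]]
wrist_force: [8.4, -2.3, -4.0]
gripper_width: 0.0168
```

```bash
python3 - <<'E'
from h import *
s=r.get_state();im=r.read_camera("wrist")[:,:,::-1];sd=r.read_camera("side")[:,:,::-1]
np.savez('w2.npz',**{k:np.array(s[k]) for k in('tcp_rot','ee_pos')})
print(s['ee_pos'],s['wrist_force'])
cv2.imwrite("pics/w2.png",im);cv2.imwrite("pics/sd2.png",sd)
cv2.imwrite("pics/v2.png",np.hstack([cv2.resize(im[:,130:430],None,fx=1.4,fy=1.4),cv2.resize(sd[140:315,180:320],(380,588)[:2],interpolation=2)[:588]]))
E
```

```text
[0.57871705 0.04420661 0.15544396] [ 8.38847737 -2.3409385  -4.04937119]
```

View pics/v2.png

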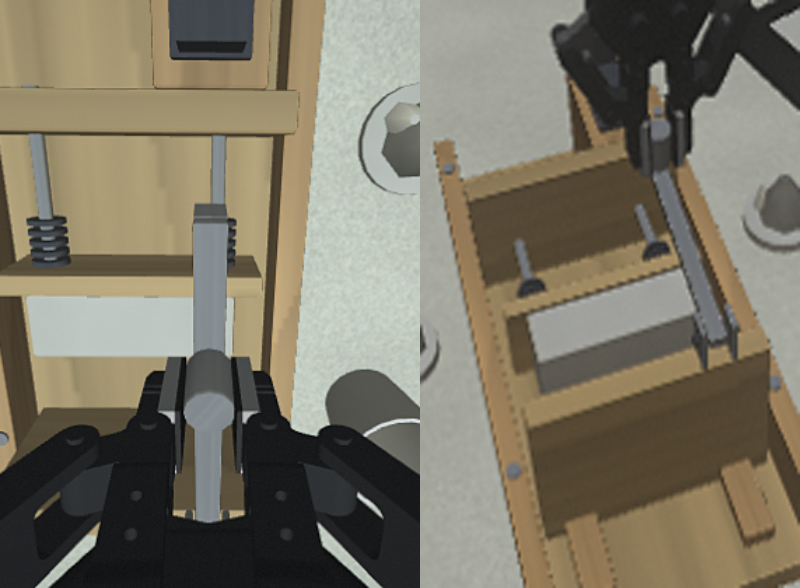

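The bar is lifted about 0.13 rad, the knob is pinched between the pads, and the path to the keeper is clear. Sliding in now.

Request:
arm_command --moves '[[[-0.001,0.005,0],[0,0,0],0.01],[[0,0.008,0],[0,0,0],0.01],[[0,0.008,0],[0,0,0],0.01],[[0,0.008,0],[0,0,0],0.01],[[-0.001,0.008,0],[0,0,0],0.01],[[0,0.008,0],[0,0,0],0.01],[[0,0.008,0],[0,0,0],0.01],[[0,0.005,0],[0,0,0],0.01],[[0,0.004,0],[0,0,0],0.01],[[0,0.003,0],[0,0,0],0.01],[[0,0,0],[0,0,0],0.01],[[0,0,0],[0,0,0],0.01]]' --grip_force 60

```text
time: 6.25
ee_pos: [0.5777, 0.1095, 0.1558]
tcp_rot: [[1.0, 0.021, 0.004], [0.021, -1.0, -0.0], [0.004, 0.0, -1.0]]
wrist_force: [11.9, -0.3, -4.0]
gripper_width: 0.0162
```

Request:
arm_command --moves '[[[0.001,0.003,0],[0,0,0],0.01],[[0.001,0.003,0],[0,0,0],0.01],[[0,0.003,0],[0,0,0],0.01],[[0,0.003,0],[0,0,0],0.01],[[0,0.003,0],[0,0,0],0.01],[[0,0.003,0],[0,0,0],0.01],[[0,0.003,0],[0,0,0],0.01],[[0,0.003,0],[0,0,0],0.01],[[0,0,0],[0,0,0],0.01],[[0,0,0],[0,0,0],0.01]]'

```text
time: 7.5
ee_pos: [0.5776, 0.1301, 0.1543]
tcp_rot: [[1.0, 0.019, -0.001], [0.019, -1.0, -0.004], [-0.001, 0.004, -1.0]]
wrist_force: [4.5, -9.0, -6.0]
gripper_width: 0.016
```

Request:
arm_command --moves '[[[0,0.003,0.001],[0,0,0],0.01],[[0,0.003,0.001],[0,0,0],0.01],[[0,0.003,0],[0,0,0],0.01],[[0,0.003,0],[0,0,0],0.01],[[0,0.003,0],[0,0,0],0.01],[[0,0.003,0],[0,0,0],0.01],[[0,0.001,0],[0,0,0],0.01],[[0,0,0],[0,0,0],0.01],[[0,0,0],[0,0,0],0.01]]'

```text
time: 8.62
ee_pos: [0.5773, 0.1482, 0.1558]
tcp_rot: [[1.0, 0.018, -0.002], [0.018, -1.0, -0.005], [-0.002, 0.005, -1.0]]
wrist_force: [4.6, -11.7, -8.1]
gripper_width: 0.016
```

```bash
python3 - <<'E'
from h import *
s=r.get_state();im=r.read_camera("wrist")[:,:,::-1];sd=r.read_camera("side")[:,:,::-1]
np.savez('w3.npz',**{k:np.array(s[k]) for k in('tcp_rot','ee_pos')})
print(s['ee_pos'],s['wrist_force'])
cv2.imwrite("pics/w3.png",im);cv2.imwrite("pics/sd3.png",sd)
f=lambda x:np.clip(((x/255.)**.6)*255,0,255).astype('u1')
cv2.imwrite("pics/v3.png",f(cv2.resize(im[100:300,220:340],None,fx=3,fy=3,interpolation=2)))
E
```

```text
[0.57730994 0.14816755 0.15575966] [  4.6009963  -11.72129362  -8.09310849]
```

View pics/v3.png

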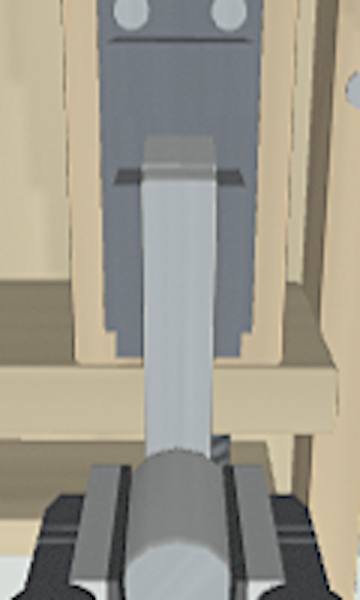

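```bash
python3 - <<'E'
from h import *
s=np.load('w3.npz');c,R,t=wext(s)
def q(n,x,y,z): print(n,(ray([(220+x/3-.5,100+y/3-.5)],c,R,t,z)[0]*1e3).round(1))
q('lip edge',180,185,.121);q('lip foot',180,168,.101);q('stop foot',180,36,.101);q('stop edge',180,41,.135)
a=.135;zt=.130+.170*np.sin(a)-.022*np.cos(a)
ztop=.130+.175*np.sin(a)+.004*np.cos(a)
q('tip top',180,168,ztop);q('tooth front bottom',180,138,.130+.175*np.sin(a)-.022*np.cos(a));print(zt)
E
```

```text
lip edge [576.4 200.  121. ]
lip foot [576.4 200.  101. ]
stop foot [575.9 227.  101. ]
stop edge [575.8 227.2 135. ]
tip top [576.2 209.4 157.5]
tooth front bottom [576.2 210.5 131.8]
0.13108052358474914
```

Request:
arm_command --moves '[[[0,0.002,0],[0,0,0],0.01],[[0,0.002,0],[0,0,0],0.01],[[0,0.0005,-0.002],[0,0,0],0.01],[[0,0.0005,-0.002],[0,0,0],0.01],[[0,0.0005,-0.002],[0,0,0],0.01],[[0,0,0],[0,0,0],0.01],[[0,0,0],[0,0,0],0.01]]'

```text
time: 9.6
ee_pos: [0.5773, 0.1535, 0.1503]
tcp_rot: [[1.0, 0.018, -0.002], [0.018, -1.0, -0.006], [-0.002, 0.006, -1.0]]
wrist_force: [1.9, -11.9, -3.3]
gripper_width: 0.0164
```

```bash
python3 - <<'E'
from h import *
s=r.get_state();im=r.read_camera("wrist")[:,:,::-1]
np.savez('w4.npz',**{k:np.array(s[k]) for k in('tcp_rot','ee_pos')})
print(s['ee_pos'],s['wrist_force'])
cv2.imwrite("pics/w4.png",im)
f=lambda x:np.clip(((x/255.)**.6)*255,0,255).astype('u1')
cv2.imwrite("pics/v4.png",f(cv2.resize(im[100:300,220:340],None,fx=3,fy=3,interpolation=2)))
E
```

```text
[0.5773191  0.15348153 0.15028371] [  1.9150015  -11.92231141  -3.26449484]
```

View pics/v4.png

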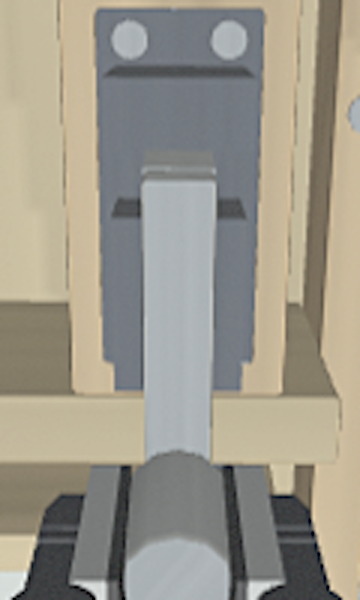

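```bash
python3 - <<'E'
from h import *
s=np.load('w4.npz');c,R,t=wext(s)
def q(n,x,y,z): print(n,(ray([(220+x/3-.5,100+y/3-.5)],c,R,t,z)[0]*1e3).round(1))
q('lip edge',180,218,.121)
q('tip top',180,181,.1497);q('front bottom',180,153,.1238)
E
```

```text
lip edge [576.5 200.  121. ]
tip top [576.2 212.3 149.7]
front bottom [576.2 212.7 123.8]
```

The tooth's rear is about 1.5 mm past the lip edge and it has about 3.5 mm to the back stop. I'll nudge +1 mm while lowering along the arc.

Request:
arm_command --moves '[[[0,0.001,0],[0,0,0],0.01],[[0,0.0005,-0.002],[0,0,0],0.01],[[0,0.0005,-0.002],[0,0,0],0.01],[[0,0.0002,-0.001],[0,0,0],0.01],[[0,0,0],[0,0,0],0.01],[[0,0,0],[0,0,0],0.01]]'

```text
time: 10.4
ee_pos: [0.5772, 0.1562, 0.1454]
tcp_rot: [[1.0, 0.018, -0.002], [0.018, -1.0, -0.005], [-0.002, 0.005, -1.0]]
wrist_force: [1.9, -9.1, -2.4]
gripper_width: 0.0164
```

Request:
arm_command --moves '[[[0,0.0003,-0.002],[0,0,0],0.01],[[0,0.0003,-0.002],[0,0,0],0.01],[[0,0.0002,-0.001],[0,0,0],0.01],[[0,0,0],[0,0,0],0.01],[[0,0,0],[0,0,0],0.01]]'

```text
time: 11.02
ee_pos: [0.5773, 0.1577, 0.1405]
tcp_rot: [[1.0, 0.02, -0.002], [0.02, -1.0, -0.004], [-0.002, 0.004, -1.0]]
wrist_force: [3.2, -9.2, -2.8]
gripper_width: 0.0158
```

The tooth is well inside the notch. Before letting go I'll ease the board back until the tooth bears on the lip, so it doesn't snap into it.

Request:
arm_command --moves '[[[0,-0.0007,-0.0006],[0,0,0],0.01],[[0,-0.0007,-0.0004],[0,0,0],0.01],[[0,-0.0006,0],[0,0,0],0.01],[[0,0,0],[0,0,0],0.01],[[0,0,0],[0,0,0],0.01]]'

```text
time: 11.65
ee_pos: [0.5774, 0.156, 0.1401]
tcp_rot: [[1.0, 0.02, -0.001], [0.02, -1.0, -0.004], [-0.001, 0.004, -1.0]]
wrist_force: [0.4, -7.8, 2.0]
gripper_width: 0.0162
```

Request:
arm_command --moves '[[[0,-0.0006,0],[0,0,0],0.01],[[0,-0.0006,0],[0,0,0],0.01],[[0,0,0],[0,0,0],0.01],[[0,0,0],[0,0,0],0.01]]'

```text
time: 12.15
ee_pos: [0.5774, 0.1558, 0.1401]
tcp_rot: [[1.0, 0.021, -0.001], [0.021, -1.0, -0.003], [-0.001, 0.003, -1.0]]
wrist_force: [-0.4, -6.9, 1.6]
gripper_width: 0.0159
```

Request:
arm_command --moves '[[[0,-0.0006,0],[0,0,0],0.01],[[0,-0.0006,0],[0,0,0],0.01],[[0,0,0],[0,0,0],0.01],[[0,0,0],[0,0,0],0.01]]'

```text
time: 12.65
ee_pos: [0.5774, 0.1558, 0.1401]
tcp_rot: [[1.0, 0.022, -0.001], [0.022, -1.0, -0.001], [-0.001, 0.001, -1.0]]
wrist_force: [-0.1, -6.7, 1.4]
gripper_width: 0.0162
```

Request:
arm_command --moves '[[[0,-0.0007,0],[0,0,0],0.01],[[0,-0.0007,0],[0,0,0],0.01],[[0,0,0],[0,0,0],0.01],[[0,0,0],[0,0,0],0.01]]'

```text
time: 13.15
ee_pos: [0.5774, 0.1558, 0.1402]
tcp_rot: [[1.0, 0.022, -0.0], [0.022, -1.0, 0.0], [-0.0, -0.0, -1.0]]
wrist_force: [0.0, -2.4, -0.3]
gripper_width: 0.0157
```

Request:
arm_command --moves '[[[0,-0.0007,0],[0,0,0],0.01],[[0,-0.0007,0],[0,0,0],0.01],[[0,0,0],[0,0,0],0.01],[[0,0,0],[0,0,0],0.01]]'

```text
time: 13.65
ee_pos: [0.5774, 0.1556, 0.1402]
tcp_rot: [[1.0, 0.023, -0.0], [0.023, -1.0, 0.001], [-0.0, -0.001, -1.0]]
wrist_force: [0.3, 5.7, -2.2]
gripper_width: 0.0158
```

The tooth now bears on the lip: position is fixed while the force has changed sign. I'll ease the pull off and open.

Request:
arm_command --moves '[[[0,0.001,0],[0,0,0],0.01],[[0,0,0],[0,0,0],0.01],[[0,0,0],[0,0,0],0.03],[[0,0,0],[0,0,0],0.05],[[0,0,0],[0,0,0],0.05],[[0,0,0],[0,0,0],0.05]]'

```text
time: 14.4
ee_pos: [0.5777, 0.1547, 0.1404]
tcp_rot: [[1.0, 0.021, 0.0], [0.021, -1.0, -0.0], [0.0, 0.0, -1.0]]
wrist_force: [-0.4, 0.5, 0.9]
gripper_width: 0.0498
```

Request:
arm_command --moves '[[[0,0,0.01],[0,0,0],0.05],[[0,0,0.02],[0,0,0],0.05],[[0,0,0.03],[0,0,0],0.05],[[0,-0.02,0.04],[0,0,0],0.05],[[0,-0.02,0.04],[0,0,0],0.05],[[0,0,0],[0,0,0],0.05],[[0,0,0],[0,0,0],0.05],[[0,0,0],[0,0,0],0.05]]'

```text
time: 15.4
ee_pos: [0.577, 0.1157, 0.2793]
tcp_rot: [[1.0, 0.023, -0.002], [0.023, -1.0, -0.001], [-0.002, 0.0, -1.0]]
wrist_force: [0.8, 0.0, 0.5]
gripper_width: 0.0501
```

```bash
python3 - <<'E'
from h import *
s=r.get_state();im=r.read_camera("wrist")[:,:,::-1];sd=r.read_camera("side")[:,:,::-1]
np.savez('w5.npz',**{k:np.array(s[k]) for k in('tcp_rot','ee_pos')})
print(s['time'],s['ee_pos'],s['wrist_force'])
cv2.imwrite("pics/w5.png",im)
f=lambda x:np.clip(((x/255.)**.6)*255,0,255).astype('u1')
cv2.imwrite("pics/v5.png",f(np.hstack([cv2.resize(im[60:320,200:380],None,fx=2.3,fy=2.3,interpolation=2),cv2.resize(sd[140:340,170:330],(380,598),interpolation=2)])))
E
```

```text
15.4 [0.57702968 0.11569346 0.27926572] [0.83446021 0.03500111 0.51030994]
```

View pics/v5.png

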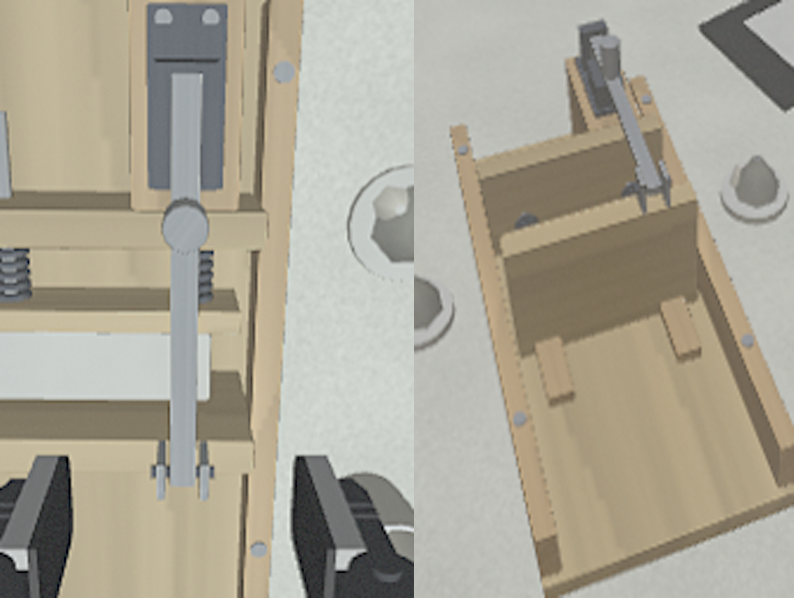

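The bar end (185,72) lies in front of the back stop's face line (y=60), the board is held shut, and the fingers are clear. I'll check the level numerically from the tip and knob positions, then hand in.

```bash
python3 - <<'E'
from h import *
s=np.load('w5.npz');c,R,t=wext(s)
def q(n,x,y,z): print(n,(ray([(200+x/2.3-.5,60+y/2.3-.5)],c,R,t,z)[0]*1e3).round(1))
q('tip top if level',186,73,.134);q('tip if on lip',186,73,.147);q('knob top if level',185,228,.164);q('knob top if on lip',185,228,.173);q('stop edge',186,58,.135)
# bar width ratio check: widths at tip and at pivot
im=cv2.imread('pics/w5.png').astype(int).sum(2)
for row in(97,120,135,180,200,220,240,260): print(row,im[row,270:292].tolist())
E
```

```text
tip top if level [575.7 209.7 134. ]
tip if on lip [575.6 209.2 147. ]
knob top if level [576.5 155.4 164. ]
knob top if on lip [576.5 156.9 173. ]
stop edge [575.5 214.9 135. ]
97 [203, 202, 191, 193, 228, 396, 386, 380, 376, 379, 377, 371, 383, 384, 380, 376, 387, 348, 202, 188, 193, 202]
120 [203, 202, 197, 185, 273, 394, 394, 383, 372, 381, 376, 374, 388, 388, 382, 384, 402, 235, 194, 195, 205, 201]
135 [203, 200, 196, 183, 311, 392, 391, 381, 373, 381, 377, 373, 387, 390, 382, 380, 407, 163, 190, 200, 201, 207]
180 [411, 411, 417, 417, 396, 371, 376, 374, 374, 373, 369, 376, 387, 379, 377, 402, 218, 172, 188, 199, 202, 154]
200 [448, 446, 451, 459, 391, 369, 376, 374, 368, 369, 364, 384, 384, 372, 363, 412, 456, 453, 448, 446, 450, 447]
220 [525, 529, 527, 544, 409, 372, 380, 376, 371, 369, 372, 386, 381, 373, 364, 379, 540, 538, 531, 538, 550, 310]
240 [214, 212, 213, 119, 459, 398, 390, 383, 380, 376, 380, 393, 380, 384, 405, 169, 201, 209, 210, 206, 198, 200]
260 [188, 157, 380, 332, 383, 401, 399, 390, 386, 383, 390, 393, 380, 374, 434, 459, 315, 177, 178, 172, 217, 447]
```

```bash
python3 - <<'E'
from bench import r
print(r.get_state()['time']); r.job_done()
E
```

```text
15.5
the job is handed in; nothing more can be done
```

The casting frame is shut and latched, and I handed the job in at 15.5 s. No verdict came back, so the result rests on my own checks.

**What I did:** I pinched the knob and lifted the bar about 0.13 rad. I then slid the board about 106 mm against the sprung mould and lowered the tooth into the notch. Before letting go, I eased the board back until the tooth bore on the lip, so it would not snap into it.

**Last checks, all from the cameras and the wrist sensor:**
- **Notch:** the tooth's rear is at world y of about 199.7 mm, against the lip edge at about 200 mm. The bar's tip is about 5 mm short of the back stop.
- **Level:** the tip-to-knob spacing came out at 54.3 mm assuming a level bar, where 55 mm is expected. The on-the-lip case did not fit (52.3 mm against 57.1 mm).
- **Contact:** the gripper is open and well clear, with about 1 N at the wrist. The highest net wrist force I read while moving the board was about 15 N. The force on the keeper is not measured; I estimate about 14 N at most while easing back.
- **Casts and cup:** they looked undisturbed in the views I had. I did not measure their positions, and the cup was only partly in view at the end.

**Disagreement:** my first pose fit from the two fixed cameras was rough, with errors of up to about 3.5 pixels. It put the lip edge anywhere from 125 to 136 mm along the frame, so I used the wrist camera's figures instead, which agreed with each other to about 0.3 mm.

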